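Load the bowl blank and run the boring sled home

TASK

First set the round bowl blank flat in the square nest on the plywood sled of the boring jig, spigot up, and let go of it. Then push the sled along its rails until it is fully home against the end stop: push at the middle of its near edge, because it binds in the rails when pushed off to one side, and do not force it. Last, swing the steel latch across behind the sled to lock it in, and leave the wooden bowl, the tin and the gouge alone.

Things in the scene. Friction and masses are not known exactly. Their poses are not given: they have to be found in the camera images.
- jig: Fixed boring jig: dark steel bed plate 300 x 262 x 8 mm; two steel guide rails along its x, 31 mm wide, tops 24 mm above the table, 200 mm apart inside. A grey boring head, 111 mm high, stands past x = +150 mm. Origin: on the centre line between the rails, mid-plate, table height. x along the rails towards the stop (away from the robot, yaw within 0.3 rad), y left, z up.
- stop (a point): Middle of the near face of the end stop, a steel bar across the far end of the channel (jig x = +130 mm, y = 0), 38 mm high; the point is 24 mm above the table. Axes as the jig's.
- sled: Loose plywood board 140 mm long (x), 180 wide (y), 32 thick, about 0.5 kg, on the bed plate (top 40 mm above the table). Two guide shoes 60 mm long at mid-length run between the rails with 2 mm play each side. Origin: centre of its underside; axes as the jig's. Slides with 3 to 7 N; pushed over 10 mm off the centre line it may bind, over 25 mm it jams; draw back to free it.
- sled_push (a point): Middle of the sled's near edge face at half its thickness, 24 mm above the table: where to push; marked by a steel wear plate 36 mm wide. It starts at jig x = -135 to -105 mm; with the sled fully home, far edge on the stop, it is at jig x = -10 mm, y = 0. Axes as the sled's.
- nest (a point): Centre of the nest's floor on top of the sled (40 mm above the table): a square 100 x 100 mm inside, between four dark battens 6 mm thick and 7 mm high. It lies 84 mm farther along x than the push point and 30 mm right (-y) of the sled's centre line, and moves with the sled. Axes as the sled's.
- blank_center (a point): Centre of the bowl blank, half way up (27 mm above its underside), z along its axis. Pale wood disc 90 mm across, 26 mm thick, with a round spigot 44 mm across and 28 mm high on top (54 mm overall), about 0.2 kg, standing spigot up on the table at the right. The disc is too wide to grip: grip the spigot.
- latch (a joint): Angle (rad) of a flat steel bar hinged on top of the left rail: 0 = points back along the rail to the robot (open), negative = swung outwards, pi/2 = across the channel (its limit), just behind the near edge of a sled that is home. Starts -0.6 to 0; closes counter-clockwise from above. About 1 N at its post moves it; stays where left; a sled not home blocks it.
- latch_post (a point): Black round upright post on the latch's free end, 18 mm across, 70 mm from the hinge axis; this point is 66 mm above the table; the post's top is 83 mm above the table and the bar below it spans 26 to 38 mm above the table, 14 mm wide.
- latch_pivot (a point): The latch's hinge axis, at jig x = -20 mm, y = +112 mm, same height as the post point.
- bowl: Bystander: small finished bowl of dark wood, 84 mm across, 50 mm high, hollow, on the right side; it and the blank may have exchanged places. Origin at the centre of its underside.
- wax: Bystander: steel tin, 76 mm across, 60 mm high, on the left. Origin at the centre of its underside.
- gouge: Bystander: turning gouge 265 mm long lying on the left, dark wood handle and steel shaft. Origin under its middle, x along its shaft.
Things that resemble listed ones, but are neither listed nor needed, are in the scene too. Leave any orange or turquoise look-alike of the part that bears blank_center alone.

How it is judged:
By the outcome, as a careful person would: the job done as asked, in the order asked, and still so for the second after the job is handed in, with the robot touching nothing.
It also fails if it takes over 64 s, if anything falls off the work surface, if the arm or the gripper's body presses on something with over 40 N, if the wrist force passes 120 N, or if a joint passes its speed limit or range.

ROBOT

A 6-joint arm with a two-finger parallel gripper is mounted at the origin on the work surface. World frame = base frame: x ahead of the robot, y to its left, z up, the work surface at z = 0. Lengths are in m, angles in degrees, forces in N, time in s.
With the tool pointing down it reaches from about 0.275 to 0.75 m from the base axis. Payload 10.2 kg.
Tool frame: the origin (TCP) lies at the centre of the arm's flange, where the gripper is bolted on; the fingertips stand 173 mm ahead of it and the grasp point (between the pads) lies 155 mm ahead of it (r.grip_point_offset is the distance from the TCP to the grasp point, in m); z points along the fingers, y is the line along which they close (so a half turn about z gives the same grasp; the last joint's range is limited). The gripper opens to 85 mm and grips with 20 to 120 N. Pads are 22 mm wide; open, the fingers measure 114 mm over their backs; the gripper's body (76 mm by 85 mm) begins 54 mm behind the grasp point. The pads swing forward as they close: fully open they stand 13 mm farther back than shut.
Start: joints at [-77.43, 17.928, 85.812, -0, 76.261, -12.8], TCP at [0.225, -0.474, 0.405] pointing down, gripper open.
Joint ranges: [-168.41, 168.41], [-55.51, 124.54], [10.69, 146.95], [-70.63, 250.63], [1, 178], [-165.06, 165.06]. Speed limits (degrees/s): [136.94, 136.94, 172.46, 180, 180, 180].

INTERFACE

Orientations are given as a 3x3 rotation matrix whose columns are the frame's x, y, z axes.
In Python, from station import state, capture, order, r gives the robot as it stands. The module is installed in compiled form; this text tells all that it offers.
- The arm moves only by the tool drive_tool, never from a script. Its argument "deltas" is a list of rows, each a list of 3 entries, a list of its own where there are three numbers: the opening, from 0 (shut) to 1 (fully open), then the shift along the tool's x, y, z in mm, then the turn about the tool's z in degrees. In form: [[grip, [dx, dy, dz], yaw], ...]. A call has 1 to 20 rows; each row is the pose to reach, as a shift and turn from the pose commanded when the call began, along the tool's axes at that moment; what a row does not reach only later rows make up. A row lasts 1/12 s, in which the tool goes at most 41.7 mm and 7.16 degrees, less where a joint would pass 70% of its speed; a pose out of reach is approached as far as the arm can. A call with a gripper value outside its range is refused whole. The fingers move at their own pace and stop on an object; the grip force is fixed at half the most. Time passes only in rows, so rows that repeat a pose let the fingers close. It gives the time, the measured TCP pose, the force, the opening and the grip force at its end, in the units of the state.
- state(): the state, without advancing time (a new reading comes with each control period).
- capture(name): name is "scene" or "side" or "wrist"; returns a dict with "color" (480x640x3 uint8, red, green, blue), "depth" (480x640 float32, m along the optical axis (not along the pixel's ray), 0 where there is no reading), "fx", "fy", "cx", "cy" (pixels), "R" (3x3) and "t" (3): a world point X has camera coordinates R X + t. Camera axes: x right, y down, z forward; pixel columns grow to the right and rows downward; lengths in m; the calibration is good to about 2 mm. A picture is of the moment at which its call begins.
- order.close_job(): hands the job in; it is judged then, once.
The state is a dict: "t": time; "joint_positions": joint angles; "qvel": joint speeds; "effort": joint torques, N m; "position": TCP position; "orientation": TCP orientation; "contact_force": force on the tool from outside, world axes, zero at the start; "wrist_torque": the same for the moment, N m; "finger_gap": finger opening in m; "grip_force": force on a finger pad.
Only numpy, scipy, OpenCV 4.12 (cv2) and the standard library are available. Lean on these libraries where they do the work, as an engineer would, in place of code of your own. Each camera call takes 0.05 s, during which the arm holds its last target. There are 200 camera calls.

## Working session

There is one attempt and no reset: what is moved stays moved. The work goes in short steps, Python scripts to look and compute and a tool call to move; the robot and the scene stay as the last step left them, time stands still between calls to the robot, and variables do not carry over. Pictures are saved under pics/ and viewed, at most 10 in all, crops included, and the job is handed in when it is done.

Besides the shell and the picture viewer there is one more tool, called after "Emit:" by a JSON object that holds its "api" and its "payload". drive_tool: Moves the arm, as the interface text tells. Its arguments: {"type":"object","properties":{"deltas":{"type":"array","items":{"type":"array"}}},"required":["deltas"]}

```bash
mkdir -p pics
cat > h.py <<'E'
import numpy as np, cv2
from station import state, capture, order, r
def world(c,u,v,d=None):
    d=c["depth"][v,u] if d is None else d
    p=np.stack([(u-c["cx"])/c["fx"]*d,(v-c["cy"])/c["fy"]*d,d+0*u],-1)
    return (p-c["t"])@c["R"]
def ray(c,u,v,z):
    d=np.array([(u-c["cx"])/c["fx"],(v-c["cy"])/c["fy"],1.])@c["R"]
    o=-c["t"]@c["R"]
    return o+d*(z-o[2])/d[2]
def save(c,n): cv2.imwrite("pics/"+n+".png",c["color"][...,::-1])
E
python3 - <<'E'
from h import *
a=capture("scene");b=capture("side")
for n,c in(("scene",a),("side",b)):
    save(c,n);np.save(n+".npy",c,allow_pickle=True);print(n,-c["t"]@c["R"],c["R"][2])
s=state();print(s["t"],s["position"],s["orientation"],s["contact_force"],s["finger_gap"])
E
```

```text
scene [1.28145371 0.00420015 1.11713082] [-0.5903694  -0.02378924 -0.80678253]
side [0.41909117 0.87226683 1.07954785] [ 0.06997191 -0.66085596 -0.74724383]
0.1 [ 0.22493779 -0.4743422   0.40420279] [[ 9.03541359e-01  4.28500820e-01 -2.43263441e-04]
 [ 4.28500814e-01 -9.03540721e-01  1.10364738e-03]
 [ 2.53115383e-04 -1.10142964e-03 -9.99999361e-01]] [0.00657179 0.2063423  0.59216639] 0.08548542792287299
```

View pics/scene.png

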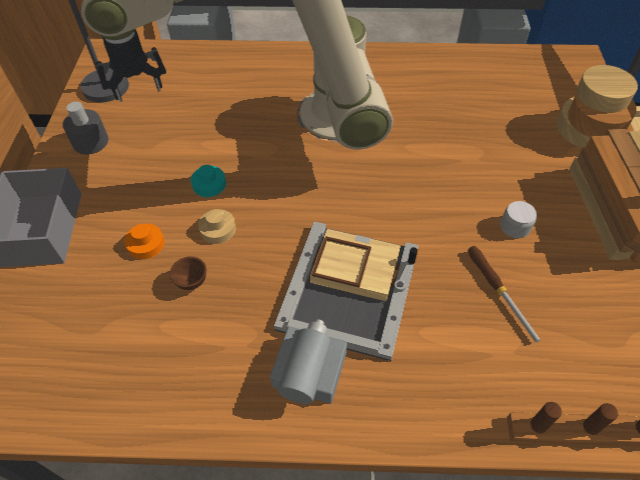

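View pics/side.png

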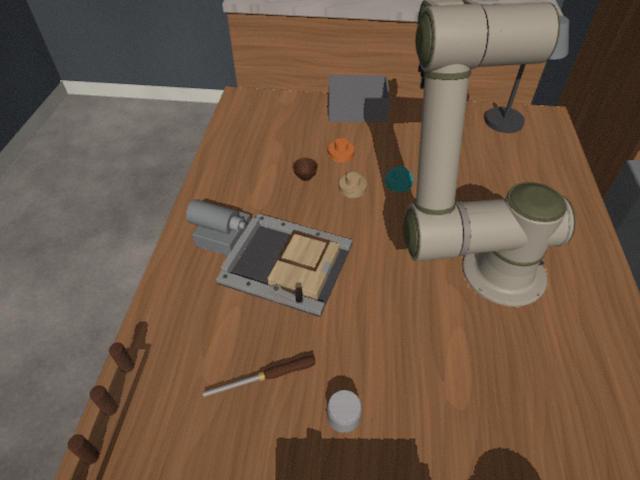

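The scene view shows the blank at (216,226), between the orange (144,241) and turquoise (208,181) look-alikes. The bowl is at (190,272), and the sled has its nest around (342,262) and its wear plate at (362,240). The latch post is at (412,256), with its pivot near (400,285). The side view agrees, with the blank at (352,185) and the post at (299,293).

```bash
cat > m.py <<'E'
from h import *
a=np.load("scene.npy",allow_pickle=True).item();b=np.load("side.npy",allow_pickle=True).item()
V,U=np.mgrid[0:480,0:640]
def reg(c,u0,u1,v0,v1,z0,z1):
    v,u=[q.ravel() for q in np.mgrid[v0:v1,u0:u1]]
    p=world(c,u,v); k=(p[:,2]>z0)&(p[:,2]<z1)&(c["depth"][v,u]>0); return p[k],u[k],v[k]
for n,c,w in(("scene",a,(195,240,205,245)),("side",b,(332,372,168,202))):
    p,_,_=reg(c,*w,.045,.065); print(n,"spigot",len(p),p.mean(0),np.ptp(p,axis=0))
    p,_,_=reg(c,*w,.02,.033); print(n,"disc",len(p),(p.max(0)+p.min(0))/2,np.ptp(p,axis=0))
for n,c,w in(("scene",a,(265,430,215,330)),("side",b,(215,360,215,310))):
    p,_,_=reg(c,*w,.034,.050); q=p[:,:2].astype(np.float32)
    print(n,"sledtop",len(p),cv2.minAreaRect(q),np.median(p[:,2]))
    p,_,_=reg(c,*w,.055,.09); print(n,"post",len(p),p.mean(0) if len(p) else 0, np.ptp(p,axis=0))
for n,c,w in(("scene",a,(265,430,215,370)),("side",b,(215,360,210,315))):
    p,_,_=reg(c,*w,.015,.03); print(n,"rails",cv2.minAreaRect(p[:,:2].astype(np.float32)))
    p,_,_=reg(c,*w,.004,.045); print(n,"jig",cv2.minAreaRect(p[:,:2].astype(np.float32)))
print("plate",ray(a,362,239,.04),"pivot",ray(a,400,285,.04))
E
python3 m.py
```

```text
scene spigot 235 [ 0.44338515 -0.29348395  0.05216113] [0.04606434 0.04442972 0.01351741]
scene disc 547 [ 0.4419803  -0.29455844  0.02645288] [0.09468102 0.08930098 0.01289163]
side spigot 133 [ 0.44234289 -0.29056971  0.05368205] [0.04210033 0.04879893 0.01543597]
side disc 303 [ 0.44383425 -0.28987905  0.02641913] [0.08713604 0.08694882 0.01259612]
scene sledtop 4248 ((0.6266747713088989, 0.04659194499254227), (0.22281710803508759, 0.2930047810077667), 73.26446533203125) 0.03894508789994151
scene post 171 [0.64301905 0.0771341  0.078007  ] [0.21501998 0.27906669 0.03497483]
side sledtop 3495 ((0.6456092596054077, 0.04247190058231354), (0.2283453792333603, 0.32653674483299255), 74.21302795410156) 0.04069969617906739
side post 472 [0.73637102 0.01733022 0.07047907] [0.27062925 0.27409309 0.03498934]
scene rails ((0.630388617515564, 0.02808743715286255), (0.26282548904418945, 0.3568025529384613), 75.48699188232422)
scene jig ((0.6081504225730896, 0.03146648406982422), (0.42615094780921936, 0.40021368861198425), 0.5304358005523682)
side rails ((0.6319145560264587, 0.029043838381767273), (0.26777344942092896, 0.35394132137298584), 75.25634002685547)
side jig ((0.6045221090316772, 0.018217697739601135), (0.41726037859916687, 0.3810807168483734), 5.849350452423096)
plate [0.49242588 0.06535586 0.04      ] pivot [0.6179954  0.14914955 0.04      ]
```

```bash
cat >> m.py <<'E'
print("----")
for n,c,w in(("scene",a,(280,430,215,330)),("side",b,(215,360,215,310))):
    hsv=cv2.cvtColor(c["color"],cv2.COLOR_RGB2HSV)
    p,u,v=reg(c,*w,.034,.044); h=hsv[v,u]
    k=(h[:,1]>60)&(h[:,2]>120)&(h[:,0]<30)
    m=np.zeros((480,640),np.uint8);m[v[k],u[k]]=1
    m=cv2.morphologyEx(m,cv2.MORPH_CLOSE,np.ones((9,9)));m=cv2.morphologyEx(m,cv2.MORPH_OPEN,np.ones((5,5)))
    v,u=np.nonzero(m);q=np.array([ray(c,x,y,.04)[:2] for x,y in zip(u,v)],np.float32)
    print(n,"sled",cv2.minAreaRect(q))
    p,u,v=reg(c,*w,.0435,.053);h=hsv[v,u];k=(h[:,2]<110)
    m=np.zeros((480,640),np.uint8);m[v[k],u[k]]=1
    m=cv2.morphologyEx(m,cv2.MORPH_CLOSE,np.ones((3,3)))
    nn,l,s,_=cv2.connectedComponentsWithStats(m);i=1+s[1:,4].argmax();v,u=np.nonzero(l==i)
    q=np.array([ray(c,x,y,.047)[:2] for x,y in zip(u,v)],np.float32);print(n,"battens",s[i],cv2.minAreaRect(q))
    v,u=[t.ravel() for t in np.mgrid[w[2]:w[3]+40,w[0]:w[1]]];hh=hsv[v,u];p=world(c,u,v)
    k=(hh[:,2]<60)&(p[:,2]>.045)&(p[:,2]<.09)
    m=np.zeros((480,640),np.uint8);m[v[k],u[k]]=1
    nn,l,s,cc=cv2.connectedComponentsWithStats(m)
    for i in range(1,nn):
        if s[i,4]>25:
            vv,uu=np.nonzero(l==i);P=world(c,uu,vv);print(n,"dark",s[i],P.mean(0),np.ptp(P,axis=0),"top",P[P[:,2]>.078].mean(0))
    # grey rail tops
    k=(hh[:,1]<45)&(hh[:,2]>90)&(p[:,2]>.019)&(p[:,2]<.03)
    print(n,"rails",cv2.minAreaRect(p[k][:,:2].astype(np.float32)))
E
python3 m.py | sed -n '/----/,$p'
```

```text
----
scene sled ((0.5546439290046692, 0.0489639937877655), (0.1788259893655777, 0.14368204772472382), 75.494140625)
scene battens [311 237  60  50 404] ((0.5599652528762817, 0.015524566173553467), (0.11238671094179153, 0.1135377511382103), 75.50979614257812)
scene dark [408 248   9  15  91] [0.55569177 0.17695448 0.07029022] [0.01952932 0.01630257 0.04123591] top [0.55319092 0.17735551 0.0819719 ]
scene rails ((0.6314297318458557, 0.028508707880973816), (0.2616143524646759, 0.3549288511276245), 75.42980194091797)
side sled ((0.5527635812759399, 0.05224228650331497), (0.1847454011440277, 0.14055976271629333), 75.65218353271484)
side battens [277 230  53  41 326] ((0.5587829351425171, 0.01748371124267578), (0.11596284806728363, 0.1145724430680275), 75.6109390258789)
side dark [295 288   7  13  76] [0.54932242 0.18249579 0.07082821] [0.01454662 0.01686316 0.03979506] top [0.54982574 0.18074392 0.08287698]
side rails ((0.6317973732948303, 0.028621286153793335), (0.26678717136383057, 0.3539477586746216), 75.25192260742188)
```

Emit:
{"api": "drive_tool", "payload": {"deltas": [[1,[0,0,0],0]]}}

```text
t: 0.18
position: [0.2249, -0.4744, 0.4043]
orientation: [[0.904, 0.428, -0.0], [0.428, -0.904, 0.001], [0.0, -0.001, -1.0]]
contact_force: [0.6, -0.2, -0.4]
finger_gap: 0.0853
grip_force: 0.0
```

Both views put the blank at (0.443,-0.292). The nest is near (0.5595,0.017) and the jig yaw is about -14.5°. Next I hover over the blank.

Emit:
{"api": "drive_tool", "payload": {"deltas": [[1,[275,-71,110],0],[1,[275,-71,110],0],[1,[275,-71,110],0],[1,[275,-71,110],0],[1,[275,-71,110],0],[1,[275,-71,110],0],[1,[275,-71,110],0],[1,[275,-71,110],0],[1,[275,-71,110],0],[1,[275,-71,110],0],[1,[275,-71,110],0]]}}

```text
t: 1.1
position: [0.4424, -0.2933, 0.2952]
orientation: [[0.904, 0.428, 0.0], [0.428, -0.904, -0.001], [-0.0, 0.001, -1.0]]
contact_force: [0.1, 0.2, 0.0]
finger_gap: 0.0853
grip_force: 0.0
```

Run:
```python
from h import *
c=capture("wrist");save(c,"w1");s=state();print(s["t"],s["position"])
v,u=np.nonzero(c["depth"]>0);p=world(c,u,v)
for z0,z1 in((.047,.06),(.021,.03)):
    k=(abs(p[:,2]-(z0+z1)/2)<(z1-z0)/2)&(np.hypot(p[:,0]-.443,p[:,1]+.292)<.06)
    (x,y),rr=cv2.minEnclosingCircle(p[k][:,:2].astype(np.float32));print(k.sum(),x,y,rr,p[k].mean(0))
```

```text
1.15 [ 0.44225271 -0.29345337  0.29532474]
4440 0.4409724175930023 -0.2936672568321228 0.02230696752667427 [ 0.44222238 -0.29303909  0.05355463]
9668 0.4407726526260376 -0.2937212586402893 0.045169904828071594 [ 0.44724032 -0.29064996  0.02571988]
```

View pics/w1.png

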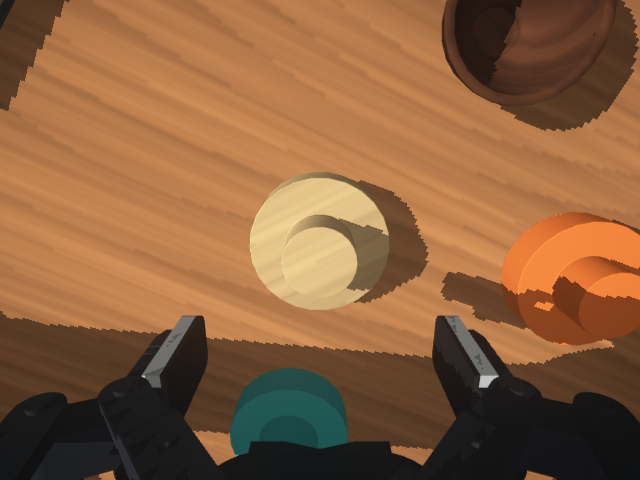

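The wrist view shows the pale blank at (320,245), with nothing in the finger paths. The measured circle is within 1.5 mm of the tool axis, so I descend and grip.

Emit:
{"api": "drive_tool", "payload": {"deltas": [[1,[-1,0,40],0],[1,[-1,0,70],0],[1,[-1,0,92],0],[1,[-1,0,92],0],[0,[-1,0,92],0],[0,[-1,0,92],0],[0,[-1,0,92],0],[0,[-1,0,92],0],[0,[-1,0,92],0],[0,[-1,0,92],0],[0,[-1,0,92],0],[0,[-1,0,92],0]]}}

```text
t: 2.15
position: [0.4424, -0.2933, 0.2047]
orientation: [[0.904, 0.428, 0.002], [0.429, -0.904, -0.003], [0.001, 0.003, -1.0]]
contact_force: [-2.5, 0.8, 8.5]
finger_gap: 0.0417
grip_force: 60.4
```

Emit:
{"api": "drive_tool", "payload": {"deltas": [[0,[0,0,-40],0],[0,[0,0,-80],0],[0,[30,-29,-85],6],[0,[60,-58,-85],12],[0,[90,-87,-85],18],[0,[120,-115,-85],24],[0,[150,-145,-85],30],[0,[180,-174,-85],36],[0,[210,-203,-85],40],[0,[239,-230,-85],40],[0,[239,-230,-85],40],[0,[239,-230,-85],40]]}}

```text
t: 3.15
position: [0.5597, 0.0194, 0.2883]
orientation: [[0.969, -0.249, 0.001], [-0.249, -0.969, -0.0], [0.001, -0.0, -1.0]]
contact_force: [-0.2, -0.7, -1.5]
finger_gap: 0.041
grip_force: 61.8
```

Run:
```python
from h import *
s=state();print(s["t"],s["position"],s["finger_gap"])
for n in("scene","side","wrist"):
    c=capture(n);save(c,n+"2")
    v,u=np.nonzero(c["depth"]>0);p=world(c,u,v)
    rr=np.hypot(p[:,0]-.558,p[:,1]-.016)
    hsv=cv2.cvtColor(c["color"],cv2.COLOR_RGB2HSV)[v,u]
    k=(abs(p[:,2]-.112)<.006)&(rr<.06)
    if k.sum()>10:
        q=p[k];print(n,"disc top",k.sum(),q.mean(0),q.min(0),q.max(0),cv2.minEnclosingCircle(q[:,:2].astype(np.float32)))
    k=(p[:,2]>.043)&(p[:,2]<.053)&(hsv[:,2]<110)&(rr<.1)
    if k.sum()>10:
        m=np.zeros((480,640),np.uint8);m[v[k],u[k]]=1
        nn,l,st,_=cv2.connectedComponentsWithStats(m);i=1+st[1:,4].argmax();vv,uu=np.nonzero(l==i)
        print(n,"battens",st[i],cv2.minAreaRect(world(c,uu,vv)[:,:2].astype(np.float32)))
```

```text
3.15 [0.55967744 0.01943415 0.28825053] 0.04100528815016616
scene disc top 464 [0.57674227 0.01901175 0.10917648] [ 0.5137114  -0.02501872  0.10600137] [0.60443374 0.06365037 0.11799862] ((0.5591543316841125, 0.019708406180143356), 0.04594181478023529)
scene battens [311 246  60  41 235] ((0.5604216456413269, 0.015074469149112701), (0.11292602121829987, 0.11340459436178207), 75.55791473388672)
side disc top 390 [0.55309041 0.03278804 0.11029117] [ 0.51456931 -0.02273424  0.10610801] [0.60347847 0.06509666 0.11790575] ((0.559722363948822, 0.019402099773287773), 0.04609829559922218)
side battens [277 238  54  33 225] ((0.5582826733589172, 0.017081797122955322), (0.11616751551628113, 0.11527151614427567), 75.6604232788086)
wrist disc top 14510 [0.57914015 0.01265523 0.10928492] [ 0.51318589 -0.02680831  0.10602271] [0.60281645 0.06334998 0.11799627] ((0.5577227473258972, 0.0183800607919693), 0.045388996601104736)
wrist battens [ 299  164  128  107 2191] ((0.5894718170166016, -0.028859715908765793), (0.09005822241306305, 0.04464732110500336), 33.73259735107422)
```

View pics/wrist2.png

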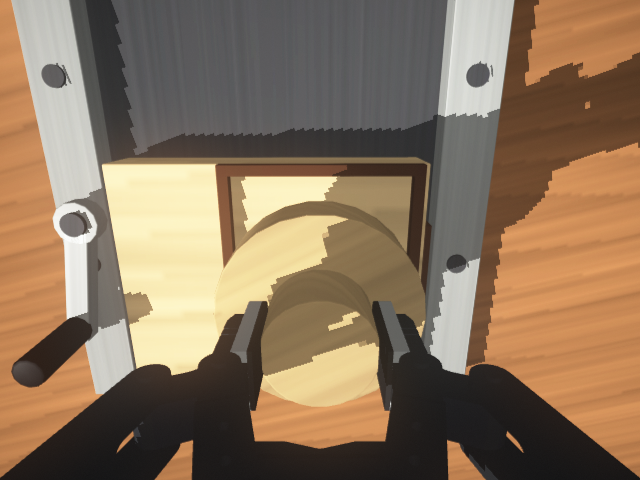

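The wrist view shows the blank held over the nest. The far batten's outer corners are at (217,164) and (430,164), and the latch pivot is at (73,222). I'll check the offset from those.

Run:
```python
from h import *
c=capture("wrist")
A=ray(c,217,164,.047)[:2];B=ray(c,430,164,.047)[:2]
n=(A-B)/np.linalg.norm(A-B);e=np.array([n[1],-n[0]])
nest=(A+B)/2-56*e/1000
print(np.linalg.norm(A-B),np.degrees(np.arctan2(e[1],e[0])),"nest",nest,"pivot",ray(c,73,222,.04))
v,u=np.nonzero(c["depth"]>0);p=world(c,u,v);k=(abs(p[:,2]-.109)<.004)&(np.hypot(p[:,0]-.558,p[:,1]-.016)<.06)
b=np.array(cv2.minEnclosingCircle(p[k][:,:2].astype(np.float32))[0]);R=state()["orientation"]
print(b,"tool shift mm",1000*(nest-b)@R[:2,:2])
```

```text
0.1121245769593947 -14.680533565899932 nest [0.5574794  0.01547946] pivot [0.61532787 0.14772573 0.04      ]
[0.55790538 0.01792559] tool shift mm [0.20948634 2.47409137]
```

Emit:
{"api": "drive_tool", "payload": {"deltas": [[0,[1,3,0],0],[0,[1,3,15],0],[0,[1,3,30],0],[0,[1,3,36],0],[0,[1,3,40],0],[0,[1,3,42],0],[0,[1,3,43],0],[0,[1,3,43],0]]}}

```text
t: 4.02
position: [0.5598, 0.0141, 0.2451]
orientation: [[0.968, -0.253, 0.001], [-0.253, -0.968, -0.0], [0.001, -0.0, -1.0]]
contact_force: [0.3, 0.3, -1.5]
finger_gap: 0.0414
grip_force: 61.8
```

Run:
```python
from h import *
c=capture("wrist");save(c,"w3");s=state();print(s["position"],s["contact_force"])
v,u=np.nonzero(c["depth"]>0);p=world(c,u,v);k=(abs(p[:,2]-.0655)<.004)&(np.hypot(p[:,0]-.558,p[:,1]-.016)<.06)
q=p[k];b=np.array(cv2.minEnclosingCircle(q[:,:2].astype(np.float32))[0]);print(b,q[:,2].mean())
```

```text
[0.55982072 0.01414512 0.24521582] [ 0.94392358 -0.20080757 -2.74366178]
[0.55832434 0.01521009] 0.06604254094228462
```

View pics/w3.png

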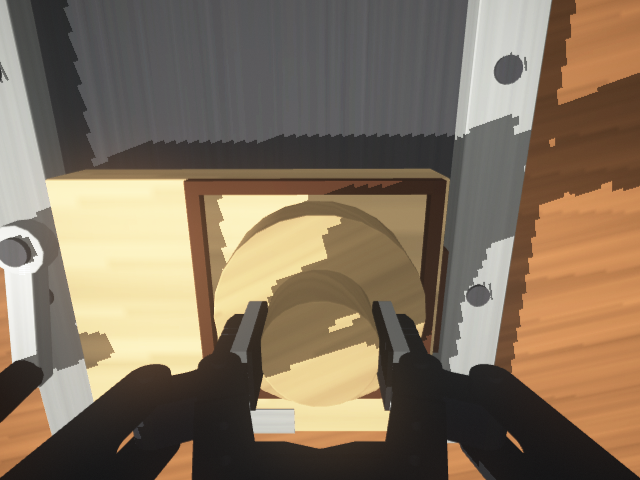

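The disc sits inside the battens, centred at (320,305), with its top at 66 mm, which means it's seated. I release, rise, and take a look while moving behind the sled.

Emit:
{"api": "drive_tool", "payload": {"deltas": [[1,[0,0,0],0],[1,[0,0,0],0],[1,[0,0,0],0],[1,[0,0,0],0],[1,[0,0,0],0],[1,[0,0,-30],0],[1,[0,0,-65],0],[1,[0,0,-75],0],[0,[-30,-8,-75],0],[0,[-65,-16,-75],0],[0,[-100,-24,-75],0],[0,[-130,-32,-75],0],[0,[-130,-32,-75],0],[0,[-130,-32,-75],0],[0,[-130,-32,-75],0]]}}

```text
t: 5.32
position: [0.4425, 0.0778, 0.32]
orientation: [[0.968, -0.253, 0.001], [-0.253, -0.968, -0.0], [0.001, -0.0, -1.0]]
contact_force: [0.1, 0.4, 0.6]
finger_gap: 0.0007
grip_force: 0.0
```

Run:
```python
from h import *
c=capture("wrist");save(c,"w4");s=state();print(s["position"],s["finger_gap"],s["t"])
v,u=np.nonzero(c["depth"]>0);p=world(c,u,v);k=(abs(p[:,2]-.0655)<.004)&(np.hypot(p[:,0]-.558,p[:,1]-.016)<.06)
q=p[k];b=np.array(cv2.minEnclosingCircle(q[:,:2].astype(np.float32))[0]);print("blank",b,q[:,2].mean(),q[:,2].std())
```

```text
[0.4427724  0.07764326 0.31982742] 0.00044491419415323605 5.3667
blank [0.55812073 0.01535869] 0.06568309990850482 0.0007611154304590688
```

View pics/w4.png

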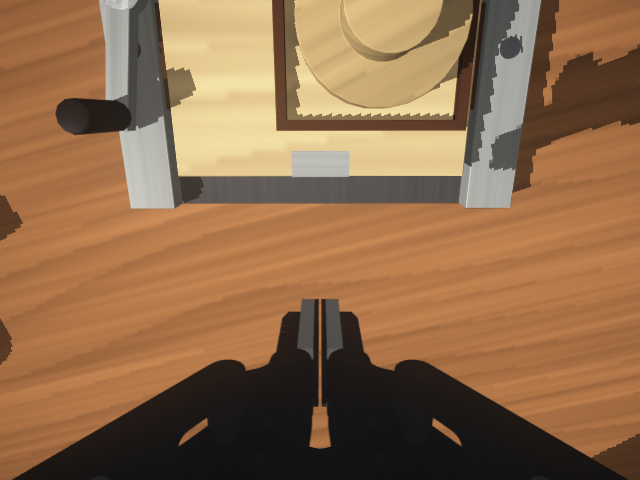

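The blank lies flat in the nest with its top at 65.7 mm. The wear plate spans (291–349, 177), centred on the finger column 320, so the fingers line up with the push point.

Run:
```python
from h import *
c=capture("wrist");s=state();R=s["orientation"];T=s["position"]
for n,u,v,z in(("plate",320,177,.04),("plateL",291,177,.04),("plateR",349,177,.04),("railL near in",178,208,.024),("railR near in",460,208,.024),("railL out",131,208,.024),("railR out",511,208,.024),("posttop",72,117,.083)):
    P=ray(c,u,v,z);print(n,P,"tool mm",1000*(P-T)@R)
```

```text
plate [0.48330467 0.06754103 0.04      ] tool mm [ 41.59106094  -0.55257985 279.66906986]
plateL [0.48792609 0.08522044 0.04      ] tool mm [ 41.58535192 -18.82603793 279.66916687]
plateR [0.47868361 0.04986302 0.04      ] tool mm [ 41.5967695   17.71942348 279.66897287]
railL near in [0.48497716 0.16800525 0.024     ] tool mm [ 17.76330041 -98.16631474 295.6582809 ]
railR near in [ 0.43595883 -0.01954934  0.024     ] tool mm [ 17.8323111   95.68805327 295.65725583]
railL out [0.49315066 0.19927883 0.024     ] tool mm [  17.75179331 -130.49033651  295.65845183]
railR out [ 0.42709796 -0.05345289  0.024     ] tool mm [ 17.8447859  130.73039971 295.65707053]
posttop [0.54989517 0.1777644  0.083     ] tool mm [  78.12274467 -124.04538551  236.68709953]
```

Emit:
{"api": "drive_tool", "payload": {"deltas": [[0,[0,0,40],0],[0,[0,0,80],0],[0,[0,0,115],0],[0,[0,0,133],0],[0,[0,0,133],0],[0,[15,0,133],0],[0,[22,0,133],0],[0,[27,0,133],0],[0,[32,0,133],0],[0,[37,0,133],0],[0,[42,0,133],0],[0,[47,0,133],0]]}}

```text
t: 6.42
position: [0.4868, 0.0664, 0.187]
orientation: [[0.968, -0.252, -0.004], [-0.252, -0.968, 0.001], [-0.004, 0.0, -1.0]]
contact_force: [-7.9, 2.5, 6.4]
finger_gap: 0.0001
grip_force: 4.1
```

Emit:
{"api": "drive_tool", "payload": {"deltas": [[0,[6,0,0],0],[0,[12,0,0],0],[0,[18,0,0],0],[0,[24,0,0],0],[0,[30,0,0],0],[0,[36,0,0],0],[0,[42,0,0],0],[0,[48,0,0],0],[0,[54,0,0],0],[0,[60,0,0],0],[0,[66,0,0],0],[0,[72,0,0],0],[0,[78,0,0],0],[0,[84,0,0],0],[0,[84,0,0],0]]}}

```text
t: 7.67
position: [0.5691, 0.0449, 0.1871]
orientation: [[0.968, -0.253, -0.0], [-0.253, -0.968, 0.0], [-0.0, -0.0, -1.0]]
contact_force: [0.4, -0.1, -0.4]
finger_gap: -0.0003
grip_force: 0.0
```

Run:
```python
from h import *
s=state();print(s["t"],s["position"],s["contact_force"])
for n in("scene","side"):
    c=capture(n);save(c,n+"5")
a=cv2.imread("pics/scene5.png")[200:400,250:450];b=cv2.imread("pics/side5.png")[180:330,200:380]
cv2.imwrite("pics/c5.png",np.hstack([cv2.resize(a,(400,400)),cv2.resize(b,(400,400))]))
```

```text
7.6667 [0.56908384 0.04485471 0.18708337] [ 0.3538004  -0.05561805 -0.42980404]
```

View pics/c5.png

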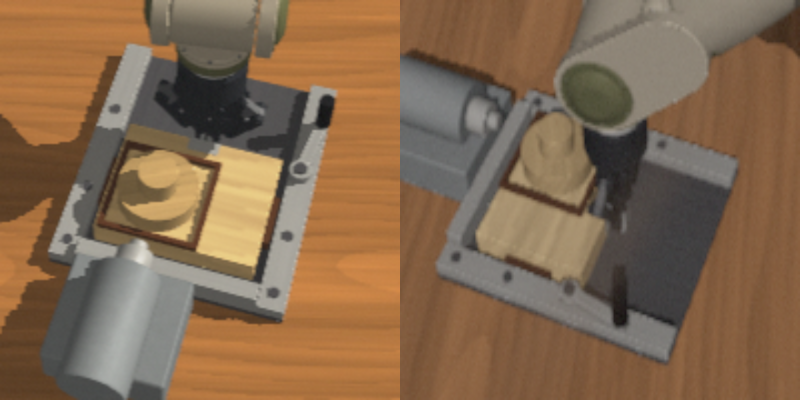

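The sled has slid straight, with the blank still seated, and a gap of about 15 mm is left before the stop. I continue gently.

Emit:
{"api": "drive_tool", "payload": {"deltas": [[0,[3,0,0],0],[0,[6,0,0],0],[0,[9,0,0],0],[0,[11,0,0],0],[0,[13,0,0],0]]}}

```text
t: 8.18
position: [0.5807, 0.042, 0.1869]
orientation: [[0.968, -0.252, -0.003], [-0.252, -0.968, 0.001], [-0.003, 0.0, -1.0]]
contact_force: [-7.9, 1.3, 6.9]
finger_gap: -0.0003
grip_force: 4.3
```

Emit:
{"api": "drive_tool", "payload": {"deltas": [[0,[1,0,0],0],[0,[2,0,0],0]]}}

```text
t: 8.35
position: [0.5825, 0.0416, 0.1869]
orientation: [[0.968, -0.252, -0.003], [-0.252, -0.968, 0.001], [-0.003, 0.0, -1.0]]
contact_force: [-8.3, 2.6, 6.0]
finger_gap: 0.0003
grip_force: 4.3
```

Emit:
{"api": "drive_tool", "payload": {"deltas": [[0,[1,0,0],0],[0,[2,0,0],0]]}}

```text
t: 8.52
position: [0.5845, 0.041, 0.1869]
orientation: [[0.968, -0.252, -0.003], [-0.252, -0.968, 0.001], [-0.003, 0.0, -1.0]]
contact_force: [-8.4, 1.7, 6.8]
finger_gap: 0.0
grip_force: 4.2
```

Still sliding at about 8 N, so I keep going in small steps.

Emit:
{"api": "drive_tool", "payload": {"deltas": [[0,[1,0,0],0],[0,[2,0,0],0]]}}

```text
t: 8.68
position: [0.5854, 0.0409, 0.1869]
orientation: [[0.968, -0.252, -0.008], [-0.252, -0.968, 0.001], [-0.008, 0.001, -1.0]]
contact_force: [-23.0, 4.0, 17.5]
finger_gap: 0.0003
grip_force: 11.8
```

Emit:
{"api": "drive_tool", "payload": {"deltas": [[0,[1,0,0],0],[0,[2,0,0],0]]}}

```text
t: 8.85
position: [0.5863, 0.0407, 0.1869]
orientation: [[0.968, -0.252, -0.014], [-0.252, -0.968, 0.002], [-0.014, 0.001, -1.0]]
contact_force: [-33.9, 5.1, 25.8]
finger_gap: 0.0001
grip_force: 17.4
```

Force rose sharply at the expected 147 mm of travel, so the sled is home. I back off, rise and look.

Emit:
{"api": "drive_tool", "payload": {"deltas": [[0,[-10,0,0],0],[0,[-40,0,0],0],[0,[-60,0,-20],0],[0,[-70,0,-60],0],[0,[-70,0,-100],0],[0,[-70,0,-133],0],[0,[-70,0,-133],0],[0,[-70,0,-133],0]]}}

```text
t: 9.52
position: [0.5213, 0.0574, 0.3214]
orientation: [[0.968, -0.252, 0.004], [-0.252, -0.968, -0.001], [0.004, -0.001, -1.0]]
contact_force: [-0.0, -0.4, -0.4]
finger_gap: -0.0001
grip_force: 0.0
```

Run:
```python
from h import *
c=capture("wrist");save(c,"w6");s=state();print(s["position"],s["t"]);np.save("w6.npy",c,allow_pickle=True)
```

```text
[0.52110689 0.05733667 0.31966929] 9.5667
```

View pics/w6.png

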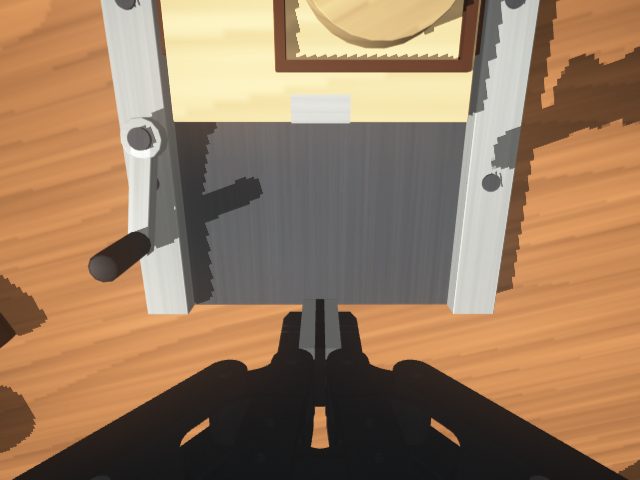

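The sled's near edge is at row 123, the pivot at (142,137), the post top at (105,268), and the rail ends at row 313.

Run:
```python
from h import *
c=np.load("w6.npy",allow_pickle=True).item();s=state();R=s["orientation"];T=s["position"];print(T)
for n,u,v,z in(("edge",320,123,.04),("railL",170,313,.024),("railR",473,313,.024),("pivot",142,137,.04),("post",105,268,.083)):
    P=ray(c,u,v,z);print(n,P[:2],"tool mm",(1000*(P-T)@R).round(1))
```

```text
[0.52110689 0.05733667 0.31966929]
edge [0.59432903 0.03895986] tool mm [ 75.3  -0.7 279.7]
railL [0.48954074 0.18336345] tool mm [ -62.6 -113.9  295.6]
railR [ 0.4318992  -0.03803899] tool mm [-62.4 114.8 295.6]
pivot [0.61400155 0.14705766] tool mm [  67.  -110.3  279.7]
post [0.54986245 0.17632312] tool mm [  -2.4 -122.4  236.7]
```

Run:
```python
from h import *
e=np.array([.9677,-.2523]);n=np.array([.2523,.9677]);O=np.array([.6140,.1471])+.020*e-.112*n
print("origin",O)
for nm in("scene","side"):
    c=capture(nm);save(c,nm+"7")
    v,u=np.nonzero(c["depth"]>0);p=world(c,u,v);d=p[:,:2]-O;x=d@e*1000;y=d@n*1000
    hsv=cv2.cvtColor(c["color"],cv2.COLOR_RGB2HSV)[v,u]
    for y0 in(40,60,75):
        k=(abs(y-y0)<6)&(x>100)&(x<150)
        o=np.argsort(x[k]);print(nm,y0,[(round(a),round(z*1000),int(s_)) for a,z,s_ in zip(x[k][o],p[k][o,2],hsv[k][o,1])][::2])
b=cv2.imread("pics/side7.png")[185:305,210:350];a=cv2.imread("pics/scene7.png")[230:370,260:420]
cv2.imwrite("pics/c7.png",np.hstack([cv2.resize(a,(400,400)),cv2.resize(b,(400,400))]))
```

```text
origin [0.6050964 0.0336716]
scene 40 [(101, 38, 112), (102, 42, 114), (103, 41, 112), (104, 40, 110), (104, 39, 112), (105, 38, 108), (106, 37, 109), (108, 38, 111), (108, 40, 111), (109, 36, 110), (109, 40, 109), (110, 37, 111), (110, 40, 110), (112, 40, 111), (112, 39, 110), (113, 37, 109), (115, 34, 112), (115, 40, 111), (116, 41, 111), (118, 40, 110), (118, 39, 113), (118, 38, 112), (119, 37, 111), (121, 39, 113), (121, 42, 112), (122, 32, 110), (123, 35, 110), (123, 42, 112), (124, 43, 110), (126, 38, 108), (126, 42, 110), (128, 40, 105), (128, 41, 109), (129, 41, 113), (129, 38, 78), (130, 37, 36), (131, 36, 18), (131, 36, 17), (132, 35, 17), (132, 40, 27), (132, 37, 18), (134, 36, 17), (135, 36, 18), (135, 36, 20), (136, 36, 20), (137, 37, 18), (138, 37, 17), (139, 36, 18), (140, 38, 17), (141, 31, 18), (141, 36, 18), (142, 35, 18), (143, 34, 17), (144, 34, 18), (144, 39, 18), (145, 35, 18), (146, 19, 12), (147, 7, 18), (147, 22, 11), (148, -5, 144), (148, 14, 11), (148, 17, 14), (148, 36, 17), (149, 33, 12), (149, -1, 13), (149, 33, 6), (149, 38, 14), (149, 20, 6), (149, 3, 
[... 3350 characters left out ...]
, 74), (130, 41, 51), (132, 41, 14), (132, 39, 19), (135, 36, 12), (136, 38, 12), (137, 40, 16), (141, 39, 8), (142, 36, 12), (143, 43, 12), (146, 41, 10), (148, 40, 6), (150, 40, 5)]
side 75 [(100, 42, 85), (102, 42, 86), (103, 41, 85), (105, 41, 83), (106, 45, 87), (107, 45, 86), (109, 42, 83), (111, 40, 84), (112, 43, 83), (114, 44, 84), (115, 41, 86), (116, 40, 80), (118, 44, 86), (120, 38, 82), (120, 42, 83), (121, 42, 83), (122, 43, 83), (124, 41, 81), (125, 44, 83), (126, 43, 74), (129, 44, 34), (130, 40, 39), (131, 41, 24), (135, 37, 8), (137, 38, 10), (137, 39, 10), (138, 39, 12), (140, 38, 10), (142, 39, 10), (144, 37, 14), (145, 36, 8), (146, 40, 16), (147, 40, 27), (150, 37, 54)]
```

View pics/c7.png

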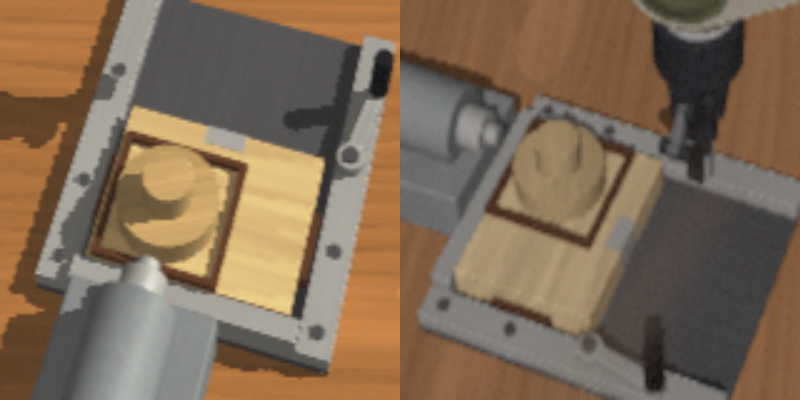

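The sled's far edge lies on the stop at jig x ≈ 130 mm, with no gap in either view, and the blank is seated. Next is the latch. I turn the tool 45° and come down outside the post with the fingers shut.

Emit:
{"api": "drive_tool", "payload": {"deltas": [[0,[-5,-22,0],7],[0,[-10,-45,0],14],[0,[-15,-67,0],21],[0,[-20,-90,0],28],[0,[-25,-112,0],35],[0,[-30,-135,0],42],[0,[-34,-155,0],45],[0,[-34,-155,0],45],[0,[-34,-155,40],45],[0,[-34,-155,75],45],[0,[-34,-155,99],45],[0,[-34,-155,99],45],[0,[-34,-155,99],45]]}}

```text
t: 10.75
position: [0.5275, 0.2154, 0.2197]
orientation: [[0.506, -0.863, -0.003], [-0.863, -0.506, -0.001], [-0.001, 0.003, -1.0]]
contact_force: [0.4, 0.3, 1.5]
finger_gap: 0.0001
grip_force: 0.0
```

Run:
```python
from h import *
s=state();R=s["orientation"];T=s["position"];print(s["t"],T,R[:,0],s["contact_force"],s["joint_positions"])
C=np.array([.6146,.1472]);nf=R[:2,0]
for ph in range(156,262,7):
    ph=min(ph,255.4);a=np.radians(ph);P=C+.07*np.array([np.cos(a),np.sin(a)])-.019*nf
    print(ph,(1000*(P-T[:2])@R[:2,:2]).round())
```

```text
10.75 [0.52753301 0.2153953  0.21970237] [ 0.50582957 -0.86263287 -0.00098821] [0.40552029 0.31379524 1.45235141] [ 1.04343655e+01  3.52473117e+01  8.94116324e+01 -6.52684489e-03
  5.55218050e+01  1.60051531e+02]
156 [27.  0.]
163 [32.  7.]
170 [39. 13.]
177 [45. 18.]
184 [53. 22.]
191 [61. 25.]
198 [69. 28.]
205 [77. 29.]
212 [86. 29.]
219 [94. 29.]
226 [103.  27.]
233 [111.  24.]
240 [118.  20.]
247 [126.  16.]
254 [132.  10.]
255.4 [133.   9.]
```

Emit:
{"api": "drive_tool", "payload": {"deltas": [[0,[15,0,0],0],[0,[27,0,0],0],[0,[32,7,0],0],[0,[39,13,0],0],[0,[45,18,0],0],[0,[53,22,0],0],[0,[61,25,0],0],[0,[69,28,0],0],[0,[77,29,0],0],[0,[86,29,0],0],[0,[94,29,0],0],[0,[103,27,0],0],[0,[111,24,0],0],[0,[118,20,0],0],[0,[124,17,0],0],[0,[126,16,0],0]]}}

```text
t: 12.08
position: [0.5785, 0.0987, 0.2206]
orientation: [[0.505, -0.863, 0.001], [-0.863, -0.505, 0.0], [0.0, -0.001, -1.0]]
contact_force: [0.0, 3.0, 0.1]
finger_gap: 0.0
grip_force: 1.1
```

Emit:
{"api": "drive_tool", "payload": {"deltas": [[0,[3,-3,0],0],[0,[5,-5,0],0],[0,[7,-7,0],0],[0,[7,-7,0],0]]}}

```text
t: 12.42
position: [0.5861, 0.0976, 0.22]
orientation: [[0.506, -0.863, -0.006], [-0.863, -0.506, 0.002], [-0.005, 0.005, -1.0]]
contact_force: [-11.0, 6.6, 2.2]
finger_gap: -0.0001
grip_force: 5.4
```

The force rose at the expected end position. I back off, rise and check the latch angle.

Emit:
{"api": "drive_tool", "payload": {"deltas": [[0,[-20,0,0],0],[0,[-50,0,0],0],[0,[-60,0,-35],0],[0,[-60,0,-75],0],[0,[-60,0,-100],0],[0,[-60,0,-100],0],[0,[-60,0,-100],0]]}}

```text
t: 13.0
position: [0.5568, 0.1486, 0.3219]
orientation: [[0.506, -0.863, 0.003], [-0.863, -0.506, -0.0], [0.002, -0.003, -1.0]]
contact_force: [-0.9, 0.1, -1.0]
finger_gap: 0.0001
grip_force: 0.0
```

```bash
python3 - <<'E'
from h import *
C=np.array([.6146,.1472]);e=np.array([.9677,-.2523]);n=np.array([.2523,.9677])
s=state();print(s["t"],s["position"],s["contact_force"])
for nm in("scene","side","wrist"):
    c=capture(nm);save(c,nm+"8");v,u=np.nonzero(c["depth"]>0);p=world(c,u,v)
    hsv=cv2.cvtColor(c["color"],cv2.COLOR_RGB2HSV)[v,u]
    k=(hsv[:,2]<70)&(p[:,2]>.055)&(p[:,2]<.088)&(np.hypot(*(p[:,:2]-C).T)<.095)
    if k.sum()>5:
        q=np.median(p[k],axis=0);d=q[:2]-C;print(nm,k.sum(),q,"r",np.hypot(*d),"theta",np.arctan2(-d@n,-d@e))
E
python3 - <<'E'
import cv2,numpy as np
a=cv2.imread("pics/wrist8.png");b=cv2.imread("pics/scene8.png")[220:370,270:430]
cv2.imwrite("pics/c8.png",np.hstack([cv2.resize(a,(400,300)),cv2.resize(b,(400,300))]))
E
```

```text
13.0 [0.55679233 0.14855449 0.32186806] [-0.86569583  0.10024395 -1.02791779]
scene 88 [0.60158041 0.08032579 0.07742869] r 0.06812979735792205 theta 1.633557450116361
side 45 [0.59527012 0.08740857 0.07137478] r 0.06283836198456877 theta 1.5131567676810191
wrist 958 [0.59631892 0.08152348 0.08262907] r 0.06817333392611084 theta 1.5543616378245804
```

View pics/c8.png

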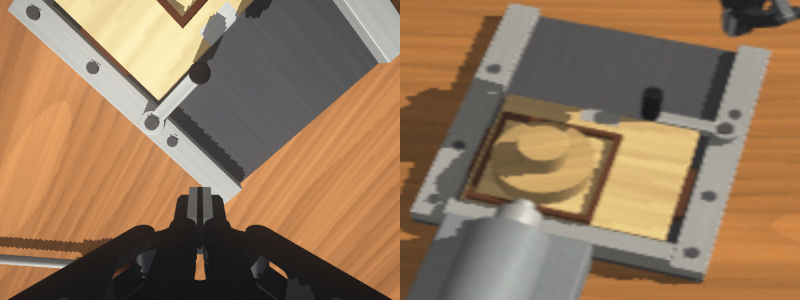

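The latch lies straight across behind the sled at about 1.57 rad. The sled is against the stop, the blank is seated, and the arm is clear of everything.

```bash
python3 -c "
from station import order;print(order.close_job())"
```

```text
the job is handed in; nothing more can be done
None
```

The blank is flat in the nest, spigot up and released; the sled is home against the stop and the latch is closed across behind it. The arm never went near the bowl, tin or gouge, and the job is handed in at about 13 s of the 64 s.

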